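# Put the closed colour bottles back in their tray

## Task

The painting session is over: put the four closed bottles back into the wooden tray, each standing upright, right down in the holder whose well is cut for its shape and size. They are glass, so set them down rather than drop them. The two empty bottles without caps are for the washing-up: leave them standing where they are.

Things in the scene. Friction and masses are not known exactly. Their poses are not given: they have to be found in the camera images.
- big_round: Big round paint bottle, closed: 46 mm in diameter, 70 mm tall, about 140 g; cap 40 mm across. Amber glass with a paper label and a knurled white screw cap; straight-sided from 2 to 46 mm above its underside, then a shoulder and the cap. Origin at the centre of its underside, z up. It stands upright on a thin grey work mat, 4 mm above the table.
- small_round: Small round paint bottle, closed: 32 mm in diameter, 70 mm tall, about 70 g; cap 26 mm across. Amber glass with a paper label and a knurled white screw cap; straight-sided from 2 to 46 mm above its underside, then a shoulder and the cap. Origin at the centre of its underside, z up. It stands upright on a thin grey work mat, 4 mm above the table.
- square: Square ink bottle, closed: 40 x 40 mm, 70 mm tall, about 120 g; cap 30 mm across; its flat sides face its x and y axes. Amber glass with a paper label and a knurled white screw cap; straight-sided from 2 to 46 mm above its underside, then a shoulder and the cap. Origin at the centre of its underside, z up. It stands upright on a thin grey work mat, 4 mm above the table.
- oblong: Flat oblong varnish bottle, closed: 52 mm along its x axis, 28 mm along its y axis, 70 mm tall, about 100 g; cap 24 mm across. Amber glass with a paper label and a knurled white screw cap; straight-sided from 2 to 46 mm above its underside, then a shoulder and the cap. Origin at the centre of its underside, z up. It stands upright on a thin grey work mat, 4 mm above the table.
- holder_big_round: Holder for the big round bottle: the larger round well, 64 mm in diameter. Plywood block 84 x 84 x 28 mm, one of four fixed 2 x 2 in varying order, 86 mm apart, on the 6 mm floor of a wooden tray 190 mm square. Block top 34 mm, tray rim 36 mm above the table; well 22 mm deep. Origin: centre of its underside, z up, x and y along its edges; a seated bottle's underside is 6 mm above it.
- holder_small_round: Holder for the small round bottle: the smaller round well, 50 mm in diameter. Plywood block 84 x 84 x 28 mm, one of four fixed 2 x 2 in varying order, 86 mm apart, on the 6 mm floor of a wooden tray 190 mm square. Block top 34 mm, tray rim 36 mm above the table; well 22 mm deep. Origin: centre of its underside, z up, x and y along its edges; a seated bottle's underside is 6 mm above it.
- holder_square: Holder for the square bottle: a square well, 58 x 58 mm. Plywood block 84 x 84 x 28 mm, one of four fixed 2 x 2 in varying order, 86 mm apart, on the 6 mm floor of a wooden tray 190 mm square. Block top 34 mm, tray rim 36 mm above the table; well 22 mm deep. Origin: centre of its underside, z up, x and y along its edges; a seated bottle's underside is 6 mm above it.
- holder_oblong: Holder for the oblong bottle: oblong well, 70 mm along x, 46 mm along y. Plywood block 84 x 84 x 28 mm, one of four fixed 2 x 2 in varying order, 86 mm apart, on the 6 mm floor of a wooden tray 190 mm square. Block top 34 mm, tray rim 36 mm above the table; well 22 mm deep. Origin: centre of its underside, z up, x and y along its edges; a seated bottle's underside is 6 mm above it.
- open_round: Empty round bottle without a cap, its dark mouth open: the same 46 mm body as the big round bottle, 62 mm tall, about 100 g. Stands upright on the same mat, origin at the centre of its underside, z up.
- open_square: Empty square bottle without a cap, its dark mouth open: the same 40 x 40 mm body as the square bottle, 62 mm tall, about 90 g. Stands upright on the same mat, origin at the centre of its underside, z up.
Mind the look-alikes: they are no part of the job. Leave any blue look-alike of the small_round alone.

How it is judged:
At the end, for the whole second after the job is handed in: Each closed bottle rests in its own holder: within 14 mm of its centre, underside on the well's floor (under 10 mm above the holder's origin), upright within 0.12 rad. Both open bottles are upright within 0.12 rad and within 20 mm of where they began (horizontal distance between big_round and holder_big_round below 0.014 m and z of big_round in the frame of holder_big_round below 0.01 m and angle between each of big_round, small_round, square, oblong, open_round, open_square's own z axis and vertical below 0.12 rad and linear speed of each of big_round, small_round, square, oblong below 0.02 m/s and angular speed of each of big_round, small_round, square, oblong below 0.2 rad/s and horizontal distance between small_round and holder_small_round below 0.014 m and z of small_round in the frame of holder_small_round below 0.01 m and horizontal distance between square and holder_square below 0.014 m and z of square in the frame of holder_square below 0.01 m and horizontal distance between oblong and holder_oblong below 0.014 m and z of oblong in the frame of holder_oblong below 0.01 m and distance of each of open_round, open_square from where it was at the start of the episode below 0.02 m); the robot touches nothing.
It fails at once if a glass bottle is dropped into its holder: it falls more than about 2 cm ((horizontal distance between big_round and holder_big_round below 0.03 m and z of big_round in the frame of holder_big_round below 0.025 m and linear speed of big_round above 0.6 m/s) or (horizontal distance between small_round and holder_small_round below 0.03 m and z of small_round in the frame of holder_small_round below 0.025 m and linear speed of small_round above 0.6 m/s) or (horizontal distance between square and holder_square below 0.03 m and z of square in the frame of holder_square below 0.025 m and linear speed of square above 0.6 m/s) or (horizontal distance between oblong and holder_oblong below 0.03 m and z of oblong in the frame of holder_oblong below 0.025 m and linear speed of oblong above 0.6 m/s)).
It fails at once if an open bottle is displaced by more than 3 cm or tipped over (distance of any of open_round, open_square from where it was at the start of the episode above 0.03 m or angle between any of open_round, open_square's own z axis and vertical above 0.5 rad).
It also fails if it takes over 104 s, if anything falls off the work surface, if the arm or the gripper's body presses on something with over 40 N, if the wrist force passes 120 N, or if a joint passes its speed limit or range.

## Robot

A 6-joint arm with a two-finger parallel gripper is mounted at the origin on the work surface. World frame = base frame: x ahead of the robot, y to its left, z up, the work surface at z = 0. Lengths are in m, angles in rad, forces in N, time in s.
With the tool pointing down it reaches from about 0.375 to 0.975 m from the base axis. Payload 3.8 kg.
Tool frame: the origin (TCP) lies at the very end of the fingers, on their centre line; the grasp point (between the pads) lies 19 mm behind it; z points along the fingers, y is the line along which they close (so a half turn about z gives the same grasp; the last joint's range is limited). The gripper opens to 85 mm and grips with 20 to 120 N. Pads are 22 mm wide; open, the fingers measure 114 mm over their backs; the gripper's body (76 mm by 85 mm) begins 54 mm behind the grasp point. The pads swing forward as they close: fully open they stand 13 mm farther back than shut.
Start: joints at [-1.385, 0.264, 1.604, -0, 1.274, -0.037], TCP at [0.149, -0.658, 0.231] pointing down, gripper open.
Joint ranges: [-2.63, 2.63], [-0.94, 2.18], [0.31, 2.57], [-1.31, 4.45], [0, 2.66], [-2.55, 2.55]. Speed limits (rad/s): [2.57, 2.57, 3.14, 3.14, 3.14, 3.14].

## Interface

Orientations are given as a unit quaternion [w, x, y, z].
In Python, from bench import bot, eyes gives the robot as it stands.
- The arm moves only by the tool carry_out, never from a script. Its argument "commands" is a list of rows, each an object of numbers: "dx", "dy", "dz": the shift along the world's x, y, z in m; "roll": the turn about the world's z in degrees. In form: [{"dx": .., "dy": .., "dz": .., "roll": ..}, ...]. A call has 1 to 20 rows; each row is the pose to reach, as a shift and turn from the pose commanded when the call began; what a row does not reach only later rows make up. A row lasts 1/12 s, in which the tool goes at most 41.7 mm and 7.16 degrees, less where a joint would pass 70% of its speed; a pose out of reach is approached as far as the arm can. A call with a gripper value outside its range is refused whole. "hand" is the opening, from 0 (shut) to 1 (fully open), set as the call begins (left out, the last holds). The fingers move at their own pace and stop on an object; "newtons" is the grip in N (left out, the last holds). Time passes only in rows, so rows that repeat a pose let the fingers close. It gives the time, the measured TCP pose, the force, the opening and the grip force at its end, in the units of the state.
- bot.sense(): the state, without advancing time (a new reading comes with each control period).
- eyes.grab_frame(name): name is "side" or "top"; returns a dict with "color" (420x560x3 uint8, red, green, blue), "z_map" (420x560 float32, m along the optical axis (not along the pixel's ray), 0 where there is no reading), "fx", "fy", "cx", "cy" (pixels), "k1" (the pictures are not rectified: a ray, as slopes to the right and down, at radius r is drawn at 1 + k1 r^2 times it, then the intrinsics apply), "rvec" (rotation vector, rad) and "tvec" (3), from world to camera coordinates, as OpenCV has them. Camera axes: x right, y down, z forward; pixel columns grow to the right and rows downward; lengths in m; the calibration is good to about 2 mm. A picture is of the moment at which its call begins.
- bot.close_job(): hands the job in; it is judged then, once.
The state is a dict: "time": time; "q": joint angles; "dq": joint speeds; "joint_efforts": joint torques, N m; "tcp_pos": TCP position; "orientation": TCP orientation; "ft_force": force on the tool from outside, world axes, zero at the start; "torque": the same for the moment, N m; "gripper_width": finger opening in m; "finger_force": force on a finger pad.
Only numpy, scipy, OpenCV 4.12 (cv2) and the standard library are available. Lean on these libraries where they do the work, as an engineer would, in place of code of your own. Each camera call takes 0.05 s, during which the arm holds its last target. There are 200 camera calls.

## Working session

There is one attempt and no reset: what is moved stays moved. The work goes in short steps, Python scripts to look and compute and a tool call to move; the robot and the scene stay as the last step left them, time stands still between calls to the robot, and variables do not carry over. Pictures are saved under pics/ and viewed, at most 14 in all, crops included, and the job is handed in when it is done.

Besides the shell and the picture viewer there is one more tool, called after "Emit:" as name(argument=value, ...) on one line, values as JSON. carry_out: Moves the arm, as the interface text tells. Its arguments: {"type":"object","properties":{"commands":{"type":"array"},"hand":{"type":"number"},"newtons":{"type":"number"}},"required":["commands"]}

```bash
mkdir -p pics; cat > h.py <<'E'
import numpy as np, cv2, pickle
from bench import bot, eyes
def grab(n):
    f=eyes.grab_frame(n); pickle.dump(f,open(f'{n}.pkl','wb')); return f
def world(f,uv,z=None):
    """pixels -> world; on plane z, or by z_map if z None"""
    uv=np.atleast_2d(np.array(uv,float))
    d=np.stack([(uv[:,0]-f['cx'])/f['fx'],(uv[:,1]-f['cy'])/f['fy']],1)
    s=d.copy()
    for _ in range(20): s=d/(1+f['k1']*(s**2).sum(1,keepdims=True))
    r=np.c_[s,np.ones(len(s))]
    R=cv2.Rodrigues(np.array(f['rvec'],float))[0]; t=np.array(f['tvec'],float).ravel()
    C=-R.T@t; D=r@R
    if z is None:
        k=f['z_map'][uv[:,1].astype(int),uv[:,0].astype(int)][:,None]
    else: k=((z-C[2])/D[:,2])[:,None]
    return C+k*D
E
python3 - <<'E'
from h import *
s=bot.sense(); print({k:s[k] for k in('time','tcp_pos','orientation','gripper_width')})
for n in('top','side'):
    f=grab(n); cv2.imwrite(f'pics/{n}1.png',cv2.resize(f['color'][...,::-1],None,fx=1.42,fy=1.42))
    R=cv2.Rodrigues(np.array(f['rvec'],float))[0]; print(n,f['fx'],f['k1'],-R.T@np.array(f['tvec']).ravel())
E
```

```text
{'time': 0.0, 'tcp_pos': array([ 0.14901398, -0.65758606,  0.22996123]), 'orientation': array([-1.11197510e-03,  9.93800975e-01,  1.11168248e-01, -7.66987678e-05]), 'gripper_width': 0.0855168921619825}
top 435.27959628697715 -0.06681989465616998 [0.49320812 0.00601878 1.18873518]
side 419.1700916241974 0.005580521672210334 [0.07681492 0.64869025 0.63434496]
```

View pics/top1.png

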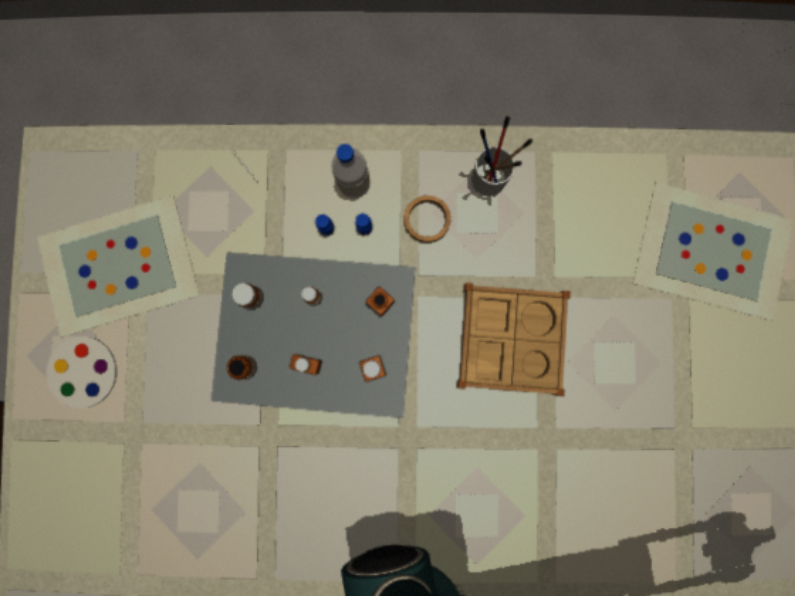

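View pics/side1.png

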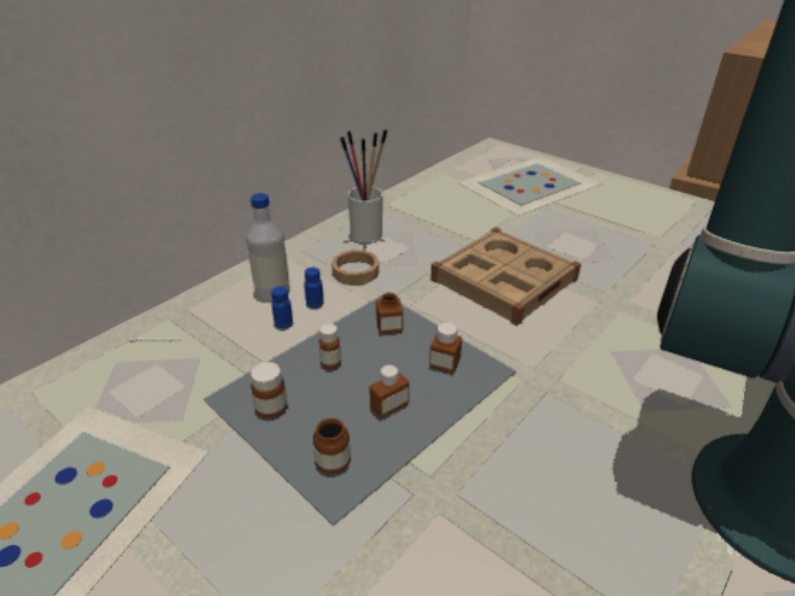

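Top view: the mat has big_round (245,295), small_round (310,295), open_square (380,300), open_round (240,367), oblong (305,364) and square (372,369). The tray is at (515,338), with round wells on its right: large at top, small at bottom. The two left wells need a closer look.

```bash
cat > m.py <<'E'
from h import *
def two(ft,pt,fs,ps):
    """least-distance point of two rays, and gap"""
    a0,a1=world(ft,pt,0)[0],world(ft,pt,.3)[0]; b0,b1=world(fs,ps,0)[0],world(fs,ps,.3)[0]
    u=a1-a0;v=b1-b0; k=np.linalg.lstsq(np.c_[u,-v],b0-a0,rcond=None)[0]
    p=a0+k[0]*u;q=b0+k[1]*v; return (p+q)/2,np.linalg.norm(p-q)
def comps(mask,amin=20):
    n,l,s,c=cv2.connectedComponentsWithStats(mask.astype(np.uint8))
    return [(c[i],s[i],l==i) for i in range(1,n) if s[i,4]>=amin]
E
python3 - <<'E'
from m import *
np.set_printoptions(precision=4,suppress=True)
F={n:pickle.load(open(n+'.pkl','rb')) for n in('top','side')}
for n,f in F.items():
    h=cv2.cvtColor(f['color'],cv2.COLOR_RGB2HSV)
    vv,uu=np.mgrid[:420,:560]; P=world(f,np.c_[uu.ravel(),vv.ravel()]).reshape(420,560,3)
    np.save(n+'P.npy',P)
    reg=(P[...,0]>.3)&(P[...,0]<.75)&(P[...,1]>-.02)&(P[...,1]<.42)&(P[...,2]>.02)&(P[...,2]<.1)
    print(n,'white caps')
    for c,s,m in comps(reg&(h[...,1]<70)&(h[...,2]>110)&(P[...,2]>.055),15):
        print(c,s,np.median(P[m],0))
    print('amber')
    for c,s,m in comps(reg&(h[...,1]>120),15): 
        print(c,s,np.median(P[m],0), 'z max',np.percentile(P[m][:,2],97))
f=F['top'];P=np.load('topP.npy')
tr=(P[...,1]<-.0)&(P[...,1]>-.3)&(P[...,0]>.35)&(P[...,0]<.7)&(P[...,2]>.02)&(P[...,2]<.06)
for c,s,m in comps(tr,500):
    print('tray',c,s,np.median(P[m],0)); cnt=P[m][:,:2].astype(np.float32); print(cv2.minAreaRect(cnt))
    hull=cv2.convexHull(cnt)
    wl=(P[...,2]<.022)
    x,y,w,hh=s[:4]; inside=np.zeros((420,560),bool); inside[y+6:y+hh-6,x+6:x+w-6]=1
    for c2,s2,m2 in comps(wl&inside,50):
        print(' well',c2,s2[4],P[m2].mean(0),cv2.minAreaRect(P[m2][:,:2].astype(np.float32)))
a=cv2.resize(f['color'][195:285,315:410,::-1],None,fx=6,fy=6,interpolation=cv2.INTER_CUBIC)
cv2.imwrite('pics/tray.png',a)
E
```

```text
top white caps
[170.625  206.8182] [163 200  16  15 176] [0.5996 0.3057 0.0738]
[216.7375 206.525 ] [212 202  10  10  80] [0.6021 0.1854 0.0731]
[212.4923 256.5538] [209 252   8  10  65] [0.4723 0.1946 0.0731]
[261.1333 259.5429] [256 254  12  12 105] [0.4663 0.0695 0.0735]
amber
[228.0407 157.748 ] [223 151  12  14 123] [0.7329 0.1608 0.0658] z max 0.07317341758652594
[255.7333 157.3417] [251 151  11  14 120] [0.7337 0.0882 0.067 ] z max 0.07208914478470901
[289.5962 162.1538] [285 155  12  14  52] [0.7287 0.0001 0.0237] z max 0.026972980263970218
[179.05 210.05] [173 202  10  14  40] [0.5923 0.2875 0.0511] z max 0.062343784296256026
[267.3438 211.9271] [258 202  20  20 192] [0.5901 0.0562 0.0503] z max 0.06688090185493852
[222.     209.8667] [218 206   7   8  15] [0.5951 0.1734 0.0485] z max 0.05581653791490928
[169.1538 258.359 ] [160 251  18  16 156] [0.4677 0.3061 0.0574] z max 0.06759431667984056
[206.9231 254.    ] [204 250   9  10  39] [0.4794 0.2131 0.0487] z max 0.05230894974766898
[262.9362 258.4149] [253 251  18  17  94] [0.473  0.0629 0.048 ] z max 0.053753820394877194
[
[... 1243 characters left out ...]
85, 0.19646482169628143), 86.17314147949219)
 well [346.461  221.6592] 449 [ 0.5702 -0.1571  0.0117] ((0.5698679089546204, -0.1565256267786026), (0.05630677938461304, 0.05713745206594467), 86.0042495727539)
 well [378.7146 224.2665] 424 [ 0.5639 -0.2447  0.0118] ((0.5637843012809753, -0.244002103805542), (0.06034306436777115, 0.06059432029724121), 66.69892120361328)
 well [344.2698 253.9728] 441 [ 0.4829 -0.1511  0.0115] ((0.48315292596817017, -0.15059302747249603), (0.04436643049120903, 0.07021915167570114), 86.37749481201172)
 well [376.6397 256.0769] 247 [ 0.478  -0.2385  0.0117] ((0.4781678020954132, -0.23782475292682648), (0.043032631278038025, 0.04600440338253975), 0.24193409085273743)
```

View pics/tray.png

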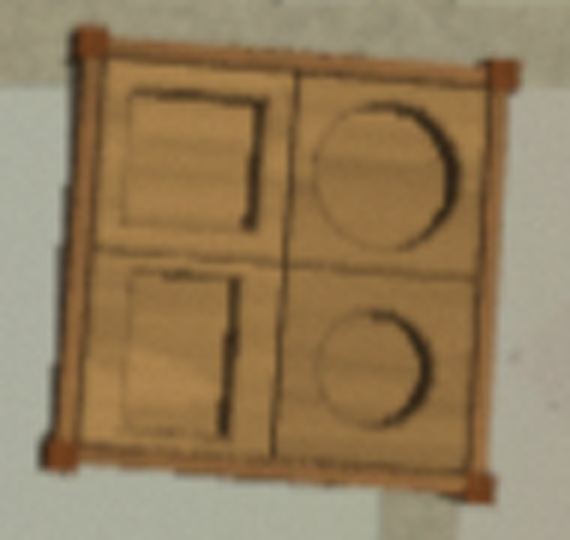

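Tray crop: the square well is upper left, the big round well upper right, the oblong well lower left (long axis along x) and the small round well lower right. The tray yaw is about −4°. Next I triangulate the caps and get the yaws of the flat-sided bottles.

```bash
cat > meas.py <<'E'
from m import *
np.set_printoptions(precision=4,suppress=True)
def allP(f):
    vv,uu=np.mgrid[:420,:560]; return world(f,np.c_[uu.ravel(),vv.ravel()]).reshape(420,560,3)
def capcent(f,P,xy,zc=.071,r=.03):
    h=cv2.cvtColor(f['color'],cv2.COLOR_RGB2HSV)
    m=(np.hypot(P[...,0]-xy[0],P[...,1]-xy[1])<r)&(P[...,2]>zc)&(P[...,2]<.11)&(h[...,1]<90)
    return np.argwhere(m)[:,::-1].mean(0),m.sum()
if __name__=='__main__':
    F={n:pickle.load(open(n+'.pkl','rb')) for n in('top','side')}
    P={n:allP(F[n]) for n in F}
    for nm,xy in dict(big=(.598,.307),small=(.600,.187),oblong=(.471,.196),square=(.465,.071)).items():
        (pt,nt),(ps,ns)=[capcent(F[n],P[n],xy) for n in('top','side')]
        print(nm,two(F['top'],pt,F['side'],ps),nt,ns,'top@.074',world(F['top'],pt,.074)[0][:2],'side@.074',world(F['side'],ps,.074)[0][:2])
        for n in F:
            Q=P[n]; m=(np.hypot(Q[...,0]-xy[0],Q[...,1]-xy[1])<.04)&(Q[...,2]>.035)&(Q[...,2]<.085)
            print('   ',n,cv2.minAreaRect(Q[m][:,:2].astype(np.float32)))
    # tray block-top height: triangulate tray corner posts (dark brown)
    f=F['top']; Q=P['top']
    for n in F:
        Q=P[n]; m=(abs(Q[...,0]-.524)<.07)&(abs(Q[...,1]+.1975)<.07)&(Q[...,2]>.025); print(n,'tray top z',np.median(Q[m][:,2]))
    for n in F: cv2.imwrite(f'pics/{n}_mat.png',0) if 0 else None
    a=cv2.resize(F['top']['color'][175:300,145:300,::-1],None,fx=5,fy=4.8,interpolation=cv2.INTER_CUBIC)
    cv2.imwrite('pics/mat.png',a)
E
python3 meas.py
```

```text
big (array([0.6001, 0.3055, 0.0724]), np.float64(0.00031178814954801695)) 168 258 top@.074 [0.5999 0.305 ] side@.074 [0.5988 0.3066]
    top ((0.5980865359306335, 0.30438005924224854), (0.04228801280260086, 0.045681219547986984), 12.188945770263672)
    side ((0.5972411036491394, 0.30692315101623535), (0.04378647729754448, 0.04467150941491127), 0.7896120548248291)
small (array([0.6006, 0.1858, 0.0736]), np.float64(0.0001380493316337691)) 68 92 top@.074 [0.6006 0.1858] side@.074 [0.6001 0.1861]
    top ((0.600166380405426, 0.18496958911418915), (0.028603440150618553, 0.03150659054517746), 44.92835998535156)
    side ((0.5991086959838867, 0.18764415383338928), (0.029285181313753128, 0.030010594055056572), 1.1670509576797485)
oblong (array([0.4725, 0.1947, 0.073 ]), np.float64(0.0006247758656710528)) 50 98 top@.074 [0.4723 0.1943] side@.074 [0.4721 0.1956]
    top ((0.4731253385543823, 0.19459110498428345), (0.05051872134208679, 0.028257975354790688), 75.47425079345703)
    side ((0.4726337790489197, 0.19534540176391602), (0.05236297845840454, 0.030881159007549286), 75.67582702636719)
square (array([0.467 , 0.069 , 0.0729]), np.float64(0.00047014312245967165)) 90 118 top@.074 [0.4673 0.0691] side@.074 [0.466  0.0701]
    top ((0.4668184220790863, 0.06961005926132202), (0.03955065831542015, 0.04008018597960472), 18.919763565063477)
    side ((0.46586981415748596, 0.07043098658323288), (0.04084070026874542, 0.04201468080282211), 21.92312240600586)
top tray top z 0.032961031582525946
side tray top z 0.03531989447856776
```

View pics/mat.png

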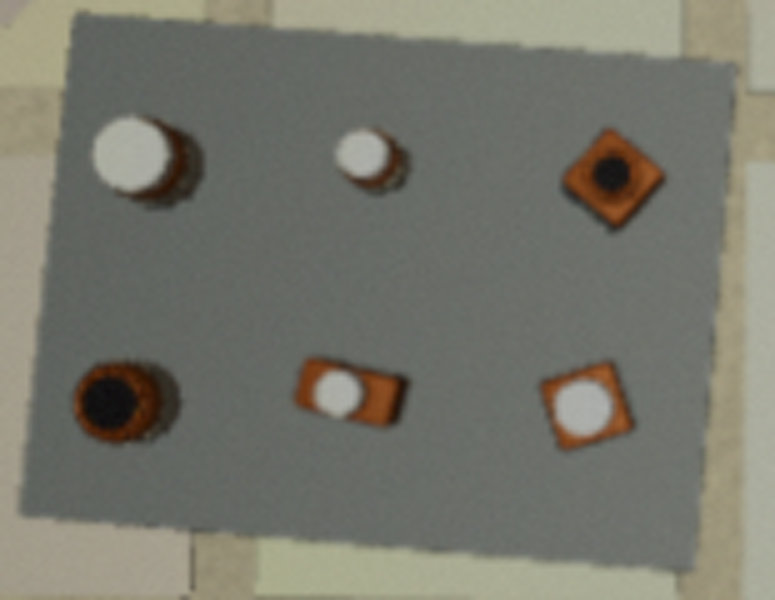

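All heights agree with the text (cap tops about 0.073). big_round is at (0.600, 0.3055). The oblong's long axis is at 75.5° and the square's sides at about 20°. Starting with the big round bottle.

Emit:
carry_out(commands=[{"dx": 0.009,"dy": 0.018,"dz": 0},{"dx": 0.022,"dy": 0.048,"dz": -0.005},{"dx": 0.451,"dy": 0.963,"dz": -0.08},{"dx": 0.451,"dy": 0.963,"dz": -0.08},{"dx": 0.451,"dy": 0.963,"dz": -0.08},{"dx": 0.451,"dy": 0.963,"dz": -0.08},{"dx": 0.451,"dy": 0.963,"dz": -0.08},{"dx": 0.451,"dy": 0.963,"dz": -0.08},{"dx": 0.451,"dy": 0.963,"dz": -0.08},{"dx": 0.451,"dy": 0.963,"dz": -0.08},{"dx": 0.451,"dy": 0.963,"dz": -0.08},{"dx": 0.451,"dy": 0.963,"dz": -0.08},{"dx": 0.451,"dy": 0.963,"dz": -0.08},{"dx": 0.451,"dy": 0.963,"dz": -0.08},{"dx": 0.451,"dy": 0.963,"dz": -0.08},{"dx": 0.451,"dy": 0.963,"dz": -0.08},{"dx": 0.451,"dy": 0.963,"dz": -0.08},{"dx": 0.451,"dy": 0.963,"dz": -0.08},{"dx": 0.451,"dy": 0.963,"dz": -0.08},{"dx": 0.451,"dy": 0.963,"dz": -0.08}], hand=1, newtons=50)

```text
schema error: expected keys dx, dy, dz, roll
```

Emit:
carry_out(commands=[{"dx": 0.009,"dy": 0.018,"dz": 0,"roll": 0},{"dx": 0.022,"dy": 0.048,"dz": -0.005,"roll": 0},{"dx": 0.451,"dy": 0.963,"dz": -0.08,"roll": 0},{"dx": 0.451,"dy": 0.963,"dz": -0.08,"roll": 0},{"dx": 0.451,"dy": 0.963,"dz": -0.08,"roll": 0},{"dx": 0.451,"dy": 0.963,"dz": -0.08,"roll": 0},{"dx": 0.451,"dy": 0.963,"dz": -0.08,"roll": 0},{"dx": 0.451,"dy": 0.963,"dz": -0.08,"roll": 0},{"dx": 0.451,"dy": 0.963,"dz": -0.08,"roll": 0},{"dx": 0.451,"dy": 0.963,"dz": -0.08,"roll": 0},{"dx": 0.451,"dy": 0.963,"dz": -0.08,"roll": 0},{"dx": 0.451,"dy": 0.963,"dz": -0.08,"roll": 0},{"dx": 0.451,"dy": 0.963,"dz": -0.08,"roll": 0},{"dx": 0.451,"dy": 0.963,"dz": -0.08,"roll": 0},{"dx": 0.451,"dy": 0.963,"dz": -0.08,"roll": 0},{"dx": 0.451,"dy": 0.963,"dz": -0.08,"roll": 0},{"dx": 0.451,"dy": 0.963,"dz": -0.08,"roll": 0},{"dx": 0.451,"dy": 0.963,"dz": -0.08,"roll": 0},{"dx": 0.451,"dy": 0.963,"dz": -0.08,"roll": 0},{"dx": 0.451,"dy": 0.963,"dz": -0.08,"roll": 0}], hand=1, newtons=50)

```text
time: 1.77
tcp_pos: [0.4887, 0.0691, 0.1704]
orientation: [0.0, 0.994, 0.111, -0.0]
ft_force: [0.7, -0.9, 0.1]
gripper_width: 0.0854
finger_force: 0.0
```

Emit:
carry_out(commands=[{"dx": 0.016,"dy": 0.035,"dz": -0.003,"roll": 0},{"dx": 0.032,"dy": 0.07,"dz": -0.006,"roll": 0},{"dx": 0.048,"dy": 0.105,"dz": -0.009,"roll": 0},{"dx": 0.064,"dy": 0.14,"dz": -0.012,"roll": 0},{"dx": 0.08,"dy": 0.172,"dz": -0.015,"roll": 0},{"dx": 0.095,"dy": 0.203,"dz": -0.018,"roll": 0},{"dx": 0.106,"dy": 0.226,"dz": -0.02,"roll": 0},{"dx": 0.111,"dy": 0.236,"dz": -0.02,"roll": 0},{"dx": 0.111,"dy": 0.236,"dz": -0.04,"roll": 0},{"dx": 0.111,"dy": 0.236,"dz": -0.07,"roll": 0},{"dx": 0.111,"dy": 0.236,"dz": -0.1,"roll": 0},{"dx": 0.111,"dy": 0.236,"dz": -0.125,"roll": 0},{"dx": 0.111,"dy": 0.236,"dz": -0.14,"roll": 0},{"dx": 0.111,"dy": 0.236,"dz": -0.144,"roll": 0},{"dx": 0.111,"dy": 0.236,"dz": -0.144,"roll": 0}])

```text
time: 3.02
tcp_pos: [0.5985, 0.3019, 0.0252]
orientation: [0.001, 0.994, 0.111, -0.002]
ft_force: [0.4, -0.3, 1.0]
gripper_width: 0.0857
finger_force: 0.0
```

Emit:
carry_out(commands=[{"dx": 0,"dy": 0,"dz": 0,"roll": 0},{"dx": 0,"dy": 0,"dz": 0,"roll": 0},{"dx": 0,"dy": 0,"dz": 0,"roll": 0},{"dx": 0,"dy": 0,"dz": 0,"roll": 0},{"dx": 0,"dy": 0,"dz": 0,"roll": 0},{"dx": 0,"dy": 0,"dz": 0,"roll": 0},{"dx": 0,"dy": 0,"dz": 0,"roll": 0},{"dx": 0,"dy": 0,"dz": 0,"roll": 0}], hand=0, newtons=50)

```text
time: 3.68
tcp_pos: [0.6015, 0.3037, 0.0294]
orientation: [-0.001, 0.994, 0.111, 0.002]
ft_force: [0.3, 0.2, 6.9]
gripper_width: 0.0444
finger_force: 51.8
```

Emit:
carry_out(commands=[{"dx": 0,"dy": 0,"dz": 0.006,"roll": 0},{"dx": 0,"dy": 0,"dz": 0.02,"roll": 0},{"dx": 0,"dy": 0,"dz": 0.045,"roll": 0},{"dx": 0,"dy": 0,"dz": 0.075,"roll": 0},{"dx": 0,"dy": 0,"dz": 0.095,"roll": 0},{"dx": 0,"dy": 0,"dz": 0.1,"roll": 0},{"dx": 0,"dy": 0,"dz": 0.1,"roll": 0}])

```text
time: 4.27
tcp_pos: [0.6012, 0.3036, 0.1301]
orientation: [-0.001, 0.994, 0.111, 0.002]
ft_force: [-0.2, 0.3, -1.4]
gripper_width: 0.0439
finger_force: 51.2
```

```bash
python3 - <<'E'
from meas import *
s=bot.sense(); print(s['time'],s['tcp_pos'],s['gripper_width'],s['finger_force'],s['ft_force'])
f=grab('side');cv2.imwrite('pics/s2.png',cv2.resize(f['color'][150:310,110:300,::-1],None,fx=4,fy=3.7,interpolation=cv2.INTER_CUBIC))
E
```

```text
4.2667 [0.6012 0.3036 0.1301] 0.04389451287176101 51.24976849603996 [-0.1573  0.2948 -1.4005]
```

View pics/s2.png

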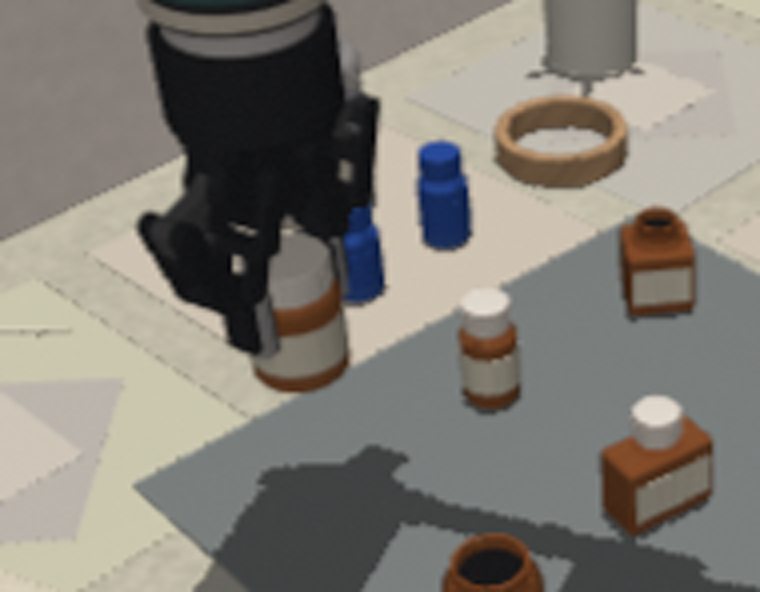

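The big bottle is held upright at crop (300,310), and the measured weight of 1.4 N matches. Carrying it to the tray.

Emit:
carry_out(commands=[{"dx": -0.001,"dy": -0.01,"dz": 0,"roll": 0},{"dx": -0.002,"dy": -0.03,"dz": 0,"roll": 0},{"dx": -0.004,"dy": -0.06,"dz": 0,"roll": 0},{"dx": -0.006,"dy": -0.095,"dz": 0,"roll": 0},{"dx": -0.009,"dy": -0.13,"dz": 0,"roll": 0},{"dx": -0.011,"dy": -0.165,"dz": 0,"roll": 0},{"dx": -0.014,"dy": -0.2,"dz": 0,"roll": 0},{"dx": -0.016,"dy": -0.235,"dz": 0,"roll": 0},{"dx": -0.018,"dy": -0.27,"dz": 0,"roll": 0},{"dx": -0.021,"dy": -0.305,"dz": 0,"roll": 0},{"dx": -0.023,"dy": -0.34,"dz": 0,"roll": 0},{"dx": -0.025,"dy": -0.375,"dz": 0,"roll": 0},{"dx": -0.028,"dy": -0.41,"dz": 0,"roll": 0},{"dx": -0.03,"dy": -0.445,"dz": 0,"roll": 0},{"dx": -0.032,"dy": -0.48,"dz": 0,"roll": 0},{"dx": -0.034,"dy": -0.51,"dz": 0,"roll": 0},{"dx": -0.036,"dy": -0.533,"dz": 0,"roll": 0},{"dx": -0.037,"dy": -0.547,"dz": 0,"roll": 0},{"dx": -0.037,"dy": -0.547,"dz": 0,"roll": 0},{"dx": -0.037,"dy": -0.547,"dz": 0,"roll": 0}])

```text
time: 5.98
tcp_pos: [0.5612, -0.244, 0.1251]
orientation: [-0.001, 0.994, 0.11, -0.001]
ft_force: [1.2, 0.7, -1.6]
gripper_width: 0.044
finger_force: 51.3
```

Emit:
carry_out(commands=[{"dx": 0,"dy": 0,"dz": -0.01,"roll": 0},{"dx": 0,"dy": 0,"dz": -0.025,"roll": 0},{"dx": 0,"dy": 0,"dz": -0.043,"roll": 0},{"dx": 0,"dy": 0,"dz": -0.058,"roll": 0},{"dx": 0,"dy": 0,"dz": -0.07,"roll": 0},{"dx": 0,"dy": 0,"dz": -0.079,"roll": 0},{"dx": 0,"dy": 0,"dz": -0.085,"roll": 0},{"dx": 0,"dy": 0,"dz": -0.088,"roll": 0},{"dx": 0,"dy": 0,"dz": -0.09,"roll": 0},{"dx": 0,"dy": 0,"dz": -0.09,"roll": 0},{"dx": 0,"dy": 0,"dz": -0.09,"roll": 0}])

```text
time: 6.9
tcp_pos: [0.5635, -0.2444, 0.0377]
orientation: [0.001, 0.994, 0.111, 0.001]
ft_force: [0.2, 0.7, -0.9]
gripper_width: 0.0442
finger_force: 51.3
```

Emit:
carry_out(commands=[{"dx": 0,"dy": 0,"dz": 0,"roll": 0},{"dx": 0,"dy": 0,"dz": -0.001,"roll": 0},{"dx": 0,"dy": 0,"dz": -0.002,"roll": 0},{"dx": 0,"dy": 0,"dz": -0.002,"roll": 0},{"dx": 0,"dy": 0,"dz": -0.002,"roll": 0}])

```text
time: 7.32
tcp_pos: [0.5633, -0.2445, 0.0373]
orientation: [0.0, 0.994, 0.111, 0.001]
ft_force: [-4.8, 1.8, 11.9]
gripper_width: 0.0443
finger_force: 52.6
```

It's seated: contact at the predicted height. Release and retreat.

Emit:
carry_out(commands=[{"dx": 0,"dy": 0,"dz": 0.002,"roll": 0},{"dx": 0,"dy": 0,"dz": 0.002,"roll": 0},{"dx": 0,"dy": 0,"dz": 0.002,"roll": 0},{"dx": 0,"dy": 0,"dz": 0.002,"roll": 0},{"dx": 0,"dy": 0,"dz": 0.004,"roll": 0},{"dx": 0,"dy": 0,"dz": 0.02,"roll": 0},{"dx": 0,"dy": 0,"dz": 0.05,"roll": 0},{"dx": 0,"dy": 0,"dz": 0.08,"roll": 0},{"dx": 0,"dy": 0,"dz": 0.105,"roll": 0},{"dx": 0,"dy": 0,"dz": 0.115,"roll": 0},{"dx": 0,"dy": 0,"dz": 0.115,"roll": 0},{"dx": 0,"dy": 0,"dz": 0.115,"roll": 0}], hand=0.8)

```text
time: 8.32
tcp_pos: [0.5626, -0.2441, 0.1495]
orientation: [0.0, 0.994, 0.111, 0.0]
ft_force: [0.1, 0.3, -1.0]
gripper_width: 0.0682
finger_force: 0.0
```

Emit:
carry_out(commands=[{"dx": 0.001,"dy": 0.012,"dz": 0,"roll": 0},{"dx": 0.004,"dy": 0.04,"dz": 0,"roll": 0},{"dx": 0.007,"dy": 0.08,"dz": 0,"roll": 0},{"dx": 0.01,"dy": 0.12,"dz": 0,"roll": 0},{"dx": 0.013,"dy": 0.16,"dz": 0,"roll": 0},{"dx": 0.017,"dy": 0.2,"dz": 0,"roll": 0},{"dx": 0.02,"dy": 0.24,"dz": 0,"roll": 0},{"dx": 0.024,"dy": 0.28,"dz": 0,"roll": 0},{"dx": 0.027,"dy": 0.32,"dz": 0,"roll": 0},{"dx": 0.031,"dy": 0.36,"dz": 0,"roll": 0},{"dx": 0.034,"dy": 0.395,"dz": 0,"roll": 0},{"dx": 0.036,"dy": 0.42,"dz": 0,"roll": 0},{"dx": 0.037,"dy": 0.43,"dz": 0,"roll": 0},{"dx": 0.037,"dy": 0.43,"dz": 0,"roll": 0},{"dx": 0.037,"dy": 0.43,"dz": -0.015,"roll": 0},{"dx": 0.037,"dy": 0.43,"dz": -0.03,"roll": 0},{"dx": 0.037,"dy": 0.43,"dz": -0.03,"roll": 0},{"dx": 0.037,"dy": 0.43,"dz": -0.03,"roll": 0}])

```text
time: 9.82
tcp_pos: [0.5978, 0.1841, 0.1176]
orientation: [0.001, 0.994, 0.111, -0.002]
ft_force: [-0.1, 0.5, 0.2]
gripper_width: 0.0682
finger_force: 0.0
```

Emit:
carry_out(commands=[{"dx": 0.002,"dy": 0.001,"dz": -0.02,"roll": 0},{"dx": 0.002,"dy": 0.001,"dz": -0.045,"roll": 0},{"dx": 0.002,"dy": 0.001,"dz": -0.068,"roll": 0},{"dx": 0.002,"dy": 0.001,"dz": -0.082,"roll": 0},{"dx": 0.002,"dy": 0.001,"dz": -0.088,"roll": 0},{"dx": 0.002,"dy": 0.001,"dz": -0.088,"roll": 0},{"dx": 0.002,"dy": 0.001,"dz": -0.088,"roll": 0},{"dx": 0.002,"dy": 0.001,"dz": -0.088,"roll": 0}])

```text
time: 10.48
tcp_pos: [0.6031, 0.1871, 0.0335]
orientation: [-0.0, 0.994, 0.111, 0.001]
ft_force: [0.5, 0.4, 2.0]
gripper_width: 0.0686
finger_force: 0.0
```

Emit:
carry_out(commands=[{"dx": 0,"dy": 0,"dz": 0,"roll": 0},{"dx": 0,"dy": 0,"dz": 0,"roll": 0},{"dx": 0,"dy": 0,"dz": 0,"roll": 0},{"dx": 0,"dy": 0,"dz": 0,"roll": 0},{"dx": 0,"dy": 0,"dz": 0,"roll": 0},{"dx": 0,"dy": 0,"dz": 0,"roll": 0},{"dx": 0,"dy": 0,"dz": 0,"roll": 0},{"dx": 0,"dy": 0,"dz": 0,"roll": 0}], hand=0, newtons=50)

```text
time: 11.15
tcp_pos: [0.6025, 0.1871, 0.0331]
orientation: [-0.0, 0.994, 0.111, 0.001]
ft_force: [-0.9, -0.2, 6.2]
gripper_width: 0.0301
finger_force: 49.6
```

Emit:
carry_out(commands=[{"dx": 0,"dy": 0,"dz": 0.006,"roll": 0},{"dx": 0,"dy": 0,"dz": 0.02,"roll": 0},{"dx": 0,"dy": 0,"dz": 0.045,"roll": 0},{"dx": 0,"dy": 0,"dz": 0.075,"roll": 0},{"dx": 0,"dy": 0,"dz": 0.095,"roll": 0},{"dx": 0,"dy": 0,"dz": 0.1,"roll": 0},{"dx": 0,"dy": 0,"dz": 0.1,"roll": 0}])

```text
time: 11.73
tcp_pos: [0.6034, 0.1874, 0.1348]
orientation: [-0.0, 0.994, 0.111, 0.003]
ft_force: [-0.1, -0.3, 0.3]
gripper_width: 0.0299
finger_force: 49.6
```

Emit:
carry_out(commands=[{"dx": -0.003,"dy": -0.01,"dz": 0,"roll": 0},{"dx": -0.009,"dy": -0.03,"dz": 0,"roll": 0},{"dx": -0.017,"dy": -0.06,"dz": 0,"roll": 0},{"dx": -0.026,"dy": -0.09,"dz": 0,"roll": 0},{"dx": -0.036,"dy": -0.125,"dz": 0,"roll": 0},{"dx": -0.046,"dy": -0.16,"dz": 0,"roll": 0},{"dx": -0.056,"dy": -0.195,"dz": 0,"roll": 0},{"dx": -0.066,"dy": -0.23,"dz": 0,"roll": 0},{"dx": -0.077,"dy": -0.265,"dz": 0,"roll": 0},{"dx": -0.087,"dy": -0.3,"dz": 0,"roll": 0},{"dx": -0.097,"dy": -0.335,"dz": 0,"roll": 0},{"dx": -0.107,"dy": -0.37,"dz": 0,"roll": 0},{"dx": -0.115,"dy": -0.398,"dz": 0,"roll": 0},{"dx": -0.121,"dy": -0.417,"dz": 0,"roll": 0},{"dx": -0.123,"dy": -0.424,"dz": 0,"roll": 0},{"dx": -0.123,"dy": -0.424,"dz": 0,"roll": 0},{"dx": -0.123,"dy": -0.424,"dz": 0,"roll": 0},{"dx": -0.123,"dy": -0.424,"dz": 0,"roll": 0}])

```text
time: 13.23
tcp_pos: [0.4781, -0.2359, 0.1307]
orientation: [-0.001, 0.994, 0.111, -0.001]
ft_force: [-0.5, 0.4, -0.9]
gripper_width: 0.03
finger_force: 49.6
```

Emit:
carry_out(commands=[{"dx": 0.001,"dy": -0.001,"dz": -0.01,"roll": 0},{"dx": 0.001,"dy": -0.001,"dz": -0.025,"roll": 0},{"dx": 0.001,"dy": -0.001,"dz": -0.043,"roll": 0},{"dx": 0.001,"dy": -0.001,"dz": -0.058,"roll": 0},{"dx": 0.001,"dy": -0.001,"dz": -0.07,"roll": 0},{"dx": 0.001,"dy": -0.001,"dz": -0.079,"roll": 0},{"dx": 0.001,"dy": -0.001,"dz": -0.085,"roll": 0},{"dx": 0.001,"dy": -0.001,"dz": -0.088,"roll": 0},{"dx": 0.001,"dy": -0.001,"dz": -0.088,"roll": 0},{"dx": 0.001,"dy": -0.001,"dz": -0.088,"roll": 0},{"dx": 0.001,"dy": -0.001,"dz": -0.088,"roll": 0}])

```text
time: 14.15
tcp_pos: [0.4804, -0.2385, 0.0446]
orientation: [0.0, 0.994, 0.111, 0.001]
ft_force: [-0.0, 0.2, -0.2]
gripper_width: 0.0302
finger_force: 49.6
```

Emit:
carry_out(commands=[{"dx": 0,"dy": 0,"dz": -0.002,"roll": 0},{"dx": 0,"dy": 0,"dz": -0.004,"roll": 0},{"dx": 0,"dy": 0,"dz": -0.004,"roll": 0},{"dx": 0,"dy": 0,"dz": -0.004,"roll": 0}])

```text
time: 14.48
tcp_pos: [0.4806, -0.2387, 0.0411]
orientation: [0.001, 0.994, 0.111, 0.001]
ft_force: [-1.4, 0.7, 5.7]
gripper_width: 0.0299
finger_force: 50.1
```

Emit:
carry_out(commands=[{"dx": 0,"dy": 0,"dz": 0.001,"roll": 0},{"dx": 0,"dy": 0,"dz": 0.001,"roll": 0},{"dx": 0,"dy": 0,"dz": 0.001,"roll": 0},{"dx": 0,"dy": 0,"dz": 0.002,"roll": 0},{"dx": 0,"dy": 0,"dz": 0.004,"roll": 0},{"dx": 0,"dy": 0,"dz": 0.02,"roll": 0},{"dx": 0,"dy": 0,"dz": 0.05,"roll": 0},{"dx": 0,"dy": 0,"dz": 0.08,"roll": 0},{"dx": 0,"dy": 0,"dz": 0.105,"roll": 0},{"dx": 0,"dy": 0,"dz": 0.112,"roll": 0},{"dx": 0,"dy": 0,"dz": 0.112,"roll": 0},{"dx": 0,"dy": 0,"dz": 0.112,"roll": 0}], hand=0.8)

```text
time: 15.48
tcp_pos: [0.4795, -0.238, 0.1514]
orientation: [0.0, 0.994, 0.111, 0.0]
ft_force: [-0.4, -0.1, -0.3]
gripper_width: 0.0684
finger_force: 0.0
```

```bash
python3 - <<'E'
from meas import *
f=grab('side');cv2.imwrite('pics/s3.png',cv2.resize(f['color'][130:290,210:460,::-1],None,fx=3.2,fy=3.2,interpolation=cv2.INTER_CUBIC))
E
```

```text
(no output)
```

View pics/s3.png

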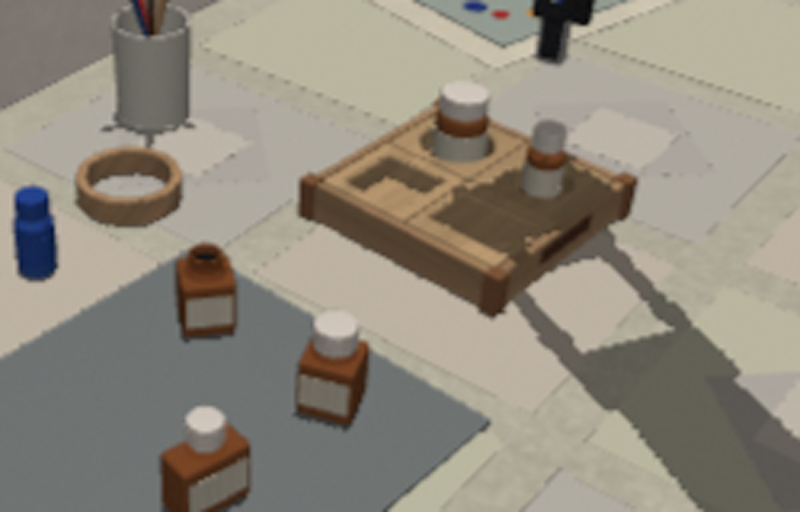

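Both round bottles stand seated, at crop (463,120) and (547,155). Next is the square.

Emit:
carry_out(commands=[{"dx": -0.001,"dy": 0.012,"dz": 0,"roll": 1},{"dx": -0.002,"dy": 0.04,"dz": 0,"roll": 2},{"dx": -0.003,"dy": 0.08,"dz": 0,"roll": 3},{"dx": -0.005,"dy": 0.12,"dz": 0,"roll": 4},{"dx": -0.006,"dy": 0.16,"dz": 0,"roll": 5},{"dx": -0.008,"dy": 0.2,"dz": 0,"roll": 6},{"dx": -0.01,"dy": 0.24,"dz": 0,"roll": 7},{"dx": -0.012,"dy": 0.275,"dz": 0,"roll": 7},{"dx": -0.012,"dy": 0.298,"dz": 0,"roll": 7},{"dx": -0.012,"dy": 0.307,"dz": 0,"roll": 7},{"dx": -0.012,"dy": 0.307,"dz": -0.01,"roll": 7},{"dx": -0.012,"dy": 0.307,"dz": -0.03,"roll": 7},{"dx": -0.012,"dy": 0.307,"dz": -0.03,"roll": 7},{"dx": -0.012,"dy": 0.307,"dz": -0.03,"roll": 7},{"dx": -0.012,"dy": 0.307,"dz": -0.03,"roll": 7}])

```text
time: 16.78
tcp_pos: [0.4672, 0.0679, 0.1212]
orientation: [0.0, 0.985, 0.171, -0.001]
ft_force: [-0.0, -0.3, -0.1]
gripper_width: 0.0681
finger_force: 0.0
```

Emit:
carry_out(commands=[{"dx": 0,"dy": 0.001,"dz": -0.02,"roll": 0},{"dx": 0,"dy": 0.001,"dz": -0.045,"roll": 0},{"dx": 0,"dy": 0.001,"dz": -0.07,"roll": 0},{"dx": 0,"dy": 0.001,"dz": -0.085,"roll": 0},{"dx": 0,"dy": 0.001,"dz": -0.092,"roll": 0},{"dx": 0,"dy": 0.001,"dz": -0.092,"roll": 0},{"dx": 0,"dy": 0.001,"dz": -0.092,"roll": 0},{"dx": 0,"dy": 0.001,"dz": -0.092,"roll": 0}])

```text
time: 17.45
tcp_pos: [0.4693, 0.0698, 0.0313]
orientation: [0.0, 0.985, 0.171, 0.001]
ft_force: [-0.1, -0.2, -0.1]
gripper_width: 0.0681
finger_force: 0.0
```

Emit:
carry_out(commands=[{"dx": 0,"dy": 0,"dz": 0,"roll": 0},{"dx": 0,"dy": 0,"dz": 0,"roll": 0},{"dx": 0,"dy": 0,"dz": 0,"roll": 0},{"dx": 0,"dy": 0,"dz": 0,"roll": 0},{"dx": 0,"dy": 0,"dz": 0,"roll": 0},{"dx": 0,"dy": 0,"dz": 0,"roll": 0},{"dx": 0,"dy": 0,"dz": 0,"roll": 0},{"dx": 0,"dy": 0,"dz": 0,"roll": 0}], hand=0, newtons=50)

```text
time: 18.12
tcp_pos: [0.469, 0.0701, 0.0312]
orientation: [0.0, 0.985, 0.172, 0.001]
ft_force: [0.2, 0.3, 6.8]
gripper_width: 0.0387
finger_force: 51.7
```

Emit:
carry_out(commands=[{"dx": 0,"dy": 0,"dz": 0.006,"roll": 0},{"dx": 0,"dy": 0,"dz": 0.02,"roll": 0},{"dx": 0,"dy": 0,"dz": 0.045,"roll": 0},{"dx": 0,"dy": 0,"dz": 0.075,"roll": 0},{"dx": 0,"dy": 0,"dz": 0.095,"roll": 0},{"dx": 0,"dy": 0,"dz": 0.1,"roll": 0},{"dx": 0,"dy": 0,"dz": 0.1,"roll": 0},{"dx": 0,"dy": 0,"dz": 0.1,"roll": 0}])

```text
time: 18.78
tcp_pos: [0.4669, 0.0698, 0.129]
orientation: [-0.0, 0.985, 0.172, -0.0]
ft_force: [0.4, -0.2, -2.8]
gripper_width: 0.039
finger_force: 50.9
```

Emit:
carry_out(commands=[{"dx": 0.003,"dy": -0.008,"dz": 0,"roll": -1},{"dx": 0.011,"dy": -0.024,"dz": 0,"roll": -3},{"dx": 0.024,"dy": -0.052,"dz": 0,"roll": -6},{"dx": 0.039,"dy": -0.085,"dz": 0,"roll": -10},{"dx": 0.054,"dy": -0.118,"dz": 0,"roll": -14},{"dx": 0.069,"dy": -0.15,"dz": 0,"roll": -18},{"dx": 0.083,"dy": -0.181,"dz": 0,"roll": -21},{"dx": 0.094,"dy": -0.206,"dz": 0,"roll": -23},{"dx": 0.101,"dy": -0.221,"dz": 0,"roll": -24},{"dx": 0.104,"dy": -0.227,"dz": 0,"roll": -24},{"dx": 0.104,"dy": -0.227,"dz": 0,"roll": -24},{"dx": 0.104,"dy": -0.227,"dz": 0,"roll": -24},{"dx": 0.104,"dy": -0.227,"dz": 0,"roll": -24},{"dx": 0.104,"dy": -0.227,"dz": 0,"roll": -24}])

```text
time: 19.95
tcp_pos: [0.571, -0.1556, 0.1295]
orientation: [-0.0, 0.999, -0.036, -0.0]
ft_force: [-0.1, 0.2, -1.6]
gripper_width: 0.0389
finger_force: 50.9
```

Emit:
carry_out(commands=[{"dx": 0,"dy": 0,"dz": -0.01,"roll": 0},{"dx": 0,"dy": 0,"dz": -0.025,"roll": 0},{"dx": 0,"dy": 0,"dz": -0.043,"roll": 0},{"dx": 0,"dy": 0,"dz": -0.058,"roll": 0},{"dx": 0,"dy": 0,"dz": -0.07,"roll": 0},{"dx": 0,"dy": 0,"dz": -0.079,"roll": 0},{"dx": 0,"dy": 0,"dz": -0.084,"roll": 0},{"dx": 0,"dy": 0,"dz": -0.086,"roll": 0},{"dx": 0,"dy": 0,"dz": -0.086,"roll": 0},{"dx": 0,"dy": 0,"dz": -0.086,"roll": 0},{"dx": 0,"dy": 0,"dz": -0.086,"roll": 0}])

```text
time: 20.87
tcp_pos: [0.5725, -0.1574, 0.0448]
orientation: [0.0, 0.999, -0.037, 0.001]
ft_force: [0.5, 0.1, -0.4]
gripper_width: 0.0388
finger_force: 50.9
```

Emit:
carry_out(commands=[{"dx": -0.001,"dy": 0,"dz": -0.003,"roll": 0},{"dx": -0.001,"dy": 0,"dz": -0.005,"roll": 0},{"dx": -0.001,"dy": 0,"dz": -0.006,"roll": 0},{"dx": -0.001,"dy": 0,"dz": -0.006,"roll": 0},{"dx": -0.001,"dy": 0,"dz": -0.006,"roll": 0}])

```text
time: 21.28
tcp_pos: [0.5712, -0.1574, 0.0392]
orientation: [0.0, 0.999, -0.037, 0.001]
ft_force: [-2.3, 0.3, 5.4]
gripper_width: 0.0391
finger_force: 51.7
```

Emit:
carry_out(commands=[{"dx": 0,"dy": 0,"dz": 0.001,"roll": 0},{"dx": 0,"dy": 0,"dz": 0.001,"roll": 0},{"dx": 0,"dy": 0,"dz": 0.001,"roll": 0},{"dx": 0,"dy": 0,"dz": 0.002,"roll": 0},{"dx": 0,"dy": 0,"dz": 0.004,"roll": 0},{"dx": 0,"dy": 0,"dz": 0.02,"roll": 0},{"dx": 0,"dy": 0,"dz": 0.05,"roll": 0},{"dx": 0,"dy": 0,"dz": 0.08,"roll": 0},{"dx": 0,"dy": 0,"dz": 0.105,"roll": 0},{"dx": 0,"dy": 0,"dz": 0.112,"roll": 0},{"dx": 0,"dy": 0,"dz": 0.112,"roll": 0},{"dx": 0,"dy": 0,"dz": 0.112,"roll": 0}], hand=0.75)

```text
time: 22.28
tcp_pos: [0.5705, -0.157, 0.1494]
orientation: [0.0, 0.999, -0.037, 0.0]
ft_force: [-0.5, -0.1, 0.4]
gripper_width: 0.0638
finger_force: 0.0
```

Emit:
carry_out(commands=[{"dx": -0.003,"dy": 0.012,"dz": 0,"roll": 3},{"dx": -0.011,"dy": 0.038,"dz": 0,"roll": 9},{"dx": -0.02,"dy": 0.07,"dz": 0,"roll": 16},{"dx": -0.03,"dy": 0.105,"dz": 0,"roll": 23},{"dx": -0.039,"dy": 0.14,"dz": 0,"roll": 30},{"dx": -0.049,"dy": 0.175,"dz": 0,"roll": 37},{"dx": -0.059,"dy": 0.21,"dz": 0,"roll": 44},{"dx": -0.068,"dy": 0.245,"dz": 0,"roll": 51},{"dx": -0.078,"dy": 0.28,"dz": 0,"roll": 58},{"dx": -0.087,"dy": 0.315,"dz": 0,"roll": 65},{"dx": -0.094,"dy": 0.338,"dz": 0,"roll": 72},{"dx": -0.098,"dy": 0.352,"dz": 0,"roll": 77},{"dx": -0.098,"dy": 0.352,"dz": 0,"roll": 80},{"dx": -0.098,"dy": 0.352,"dz": -0.015,"roll": 80},{"dx": -0.098,"dy": 0.352,"dz": -0.03,"roll": 80},{"dx": -0.098,"dy": 0.352,"dz": -0.03,"roll": 80},{"dx": -0.098,"dy": 0.352,"dz": -0.03,"roll": 80}])

```text
time: 23.7
tcp_pos: [0.4701, 0.1941, 0.1168]
orientation: [-0.001, 0.789, 0.614, -0.003]
ft_force: [0.1, -0.6, 0.3]
gripper_width: 0.0642
finger_force: 0.0
```

Emit:
carry_out(commands=[{"dx": 0.001,"dy": 0.001,"dz": -0.02,"roll": 0},{"dx": 0.001,"dy": 0.001,"dz": -0.045,"roll": 0},{"dx": 0.001,"dy": 0.001,"dz": -0.068,"roll": 0},{"dx": 0.001,"dy": 0.001,"dz": -0.082,"roll": 0},{"dx": 0.001,"dy": 0.001,"dz": -0.088,"roll": 0},{"dx": 0.001,"dy": 0.001,"dz": -0.088,"roll": 0},{"dx": 0.001,"dy": 0.001,"dz": -0.088,"roll": 0},{"dx": 0.001,"dy": 0.001,"dz": -0.088,"roll": 0}])

```text
time: 24.37
tcp_pos: [0.4749, 0.1962, 0.0331]
orientation: [0.0, 0.789, 0.614, 0.001]
ft_force: [-0.4, -0.2, -0.4]
gripper_width: 0.064
finger_force: 0.0
```

Emit:
carry_out(commands=[{"dx": 0,"dy": 0,"dz": 0,"roll": 0},{"dx": 0,"dy": 0,"dz": 0,"roll": 0},{"dx": 0,"dy": 0,"dz": 0,"roll": 0},{"dx": 0,"dy": 0,"dz": 0,"roll": 0},{"dx": 0,"dy": 0,"dz": 0,"roll": 0},{"dx": 0,"dy": 0,"dz": 0,"roll": 0},{"dx": 0,"dy": 0,"dz": 0,"roll": 0},{"dx": 0,"dy": 0,"dz": 0,"roll": 0}], hand=0, newtons=50)

```text
time: 25.03
tcp_pos: [0.4747, 0.1963, 0.0329]
orientation: [0.0, 0.789, 0.614, 0.001]
ft_force: [-0.1, 0.1, 5.7]
gripper_width: 0.0267
finger_force: 50.1
```

Emit:
carry_out(commands=[{"dx": 0,"dy": 0,"dz": 0.006,"roll": 0},{"dx": 0,"dy": 0,"dz": 0.02,"roll": 0},{"dx": 0,"dy": 0,"dz": 0.045,"roll": 0},{"dx": 0,"dy": 0,"dz": 0.075,"roll": 0},{"dx": 0,"dy": 0,"dz": 0.095,"roll": 0},{"dx": 0,"dy": 0,"dz": 0.1,"roll": 0},{"dx": 0,"dy": 0,"dz": 0.1,"roll": 0},{"dx": 0,"dy": 0,"dz": 0.1,"roll": 0}])

```text
time: 25.7
tcp_pos: [0.4729, 0.1956, 0.1308]
orientation: [-0.0, 0.789, 0.614, -0.001]
ft_force: [-1.0, -0.5, -1.1]
gripper_width: 0.0265
finger_force: 49.4
```

Emit:
carry_out(commands=[{"dx": 0.0,"dy": -0.01,"dz": 0,"roll": -3},{"dx": 0.001,"dy": -0.03,"dz": 0,"roll": -8},{"dx": 0.002,"dy": -0.055,"dz": 0,"roll": -14},{"dx": 0.003,"dy": -0.083,"dz": 0,"roll": -20},{"dx": 0.004,"dy": -0.111,"dz": 0,"roll": -26},{"dx": 0.005,"dy": -0.139,"dz": 0,"roll": -32},{"dx": 0.006,"dy": -0.167,"dz": 0,"roll": -38},{"dx": 0.007,"dy": -0.195,"dz": 0,"roll": -44},{"dx": 0.008,"dy": -0.223,"dz": 0,"roll": -50},{"dx": 0.009,"dy": -0.251,"dz": 0,"roll": -56},{"dx": 0.01,"dy": -0.279,"dz": 0,"roll": -62},{"dx": 0.011,"dy": -0.305,"dz": 0,"roll": -68},{"dx": 0.012,"dy": -0.327,"dz": 0,"roll": -73},{"dx": 0.012,"dy": -0.341,"dz": 0,"roll": -77},{"dx": 0.012,"dy": -0.347,"dz": 0,"roll": -80},{"dx": 0.012,"dy": -0.347,"dz": 0,"roll": -80},{"dx": 0.012,"dy": -0.347,"dz": 0,"roll": -80},{"dx": 0.012,"dy": -0.347,"dz": 0,"roll": -80},{"dx": 0.012,"dy": -0.347,"dz": 0,"roll": -80}])

```text
time: 27.28
tcp_pos: [0.485, -0.1502, 0.1309]
orientation: [-0.0, 0.999, -0.036, -0.001]
ft_force: [0.1, 0.5, -0.3]
gripper_width: 0.0267
finger_force: 49.4
```

Emit:
carry_out(commands=[{"dx": 0,"dy": 0,"dz": -0.01,"roll": 0},{"dx": 0,"dy": 0,"dz": -0.025,"roll": 0},{"dx": 0,"dy": 0,"dz": -0.043,"roll": 0},{"dx": 0,"dy": 0,"dz": -0.058,"roll": 0},{"dx": 0,"dy": 0,"dz": -0.07,"roll": 0},{"dx": 0,"dy": 0,"dz": -0.079,"roll": 0},{"dx": 0,"dy": 0,"dz": -0.084,"roll": 0},{"dx": 0,"dy": 0,"dz": -0.087,"roll": 0},{"dx": 0,"dy": 0,"dz": -0.087,"roll": 0},{"dx": 0,"dy": 0,"dz": -0.087,"roll": 0},{"dx": 0,"dy": 0,"dz": -0.087,"roll": 0}])

```text
time: 28.2
tcp_pos: [0.4865, -0.1514, 0.0456]
orientation: [0.0, 0.999, -0.037, 0.001]
ft_force: [-0.3, 0.1, -1.4]
gripper_width: 0.0268
finger_force: 49.4
```

Emit:
carry_out(commands=[{"dx": -0.001,"dy": 0,"dz": -0.003,"roll": 0},{"dx": -0.001,"dy": 0,"dz": -0.005,"roll": 0},{"dx": -0.001,"dy": 0,"dz": -0.005,"roll": 0},{"dx": -0.001,"dy": 0,"dz": -0.005,"roll": 0},{"dx": -0.001,"dy": 0,"dz": -0.005,"roll": 0}])

```text
time: 28.62
tcp_pos: [0.4853, -0.1514, 0.0409]
orientation: [0.0, 0.999, -0.037, 0.001]
ft_force: [-2.4, 0.4, 5.3]
gripper_width: 0.0268
finger_force: 50.1
```

Emit:
carry_out(commands=[{"dx": 0,"dy": 0,"dz": 0.001,"roll": 0},{"dx": 0,"dy": 0,"dz": 0.001,"roll": 0},{"dx": 0,"dy": 0,"dz": 0.001,"roll": 0},{"dx": 0,"dy": 0,"dz": 0.002,"roll": 0},{"dx": 0,"dy": 0,"dz": 0.004,"roll": 0},{"dx": 0,"dy": 0,"dz": 0.02,"roll": 0},{"dx": 0,"dy": 0,"dz": 0.05,"roll": 0},{"dx": 0,"dy": 0,"dz": 0.08,"roll": 0},{"dx": 0,"dy": 0,"dz": 0.11,"roll": 0},{"dx": 0,"dy": 0,"dz": 0.14,"roll": 0},{"dx": 0,"dy": -0.04,"dz": 0.16,"roll": 0},{"dx": 0,"dy": -0.08,"dz": 0.16,"roll": 0},{"dx": 0,"dy": -0.12,"dz": 0.16,"roll": 0},{"dx": 0,"dy": -0.16,"dz": 0.16,"roll": 0},{"dx": 0,"dy": -0.2,"dz": 0.16,"roll": 0},{"dx": 0,"dy": -0.22,"dz": 0.16,"roll": 0},{"dx": 0,"dy": -0.22,"dz": 0.16,"roll": 0}], hand=0.65)

```text
time: 30.03
tcp_pos: [0.4842, -0.3756, 0.1997]
orientation: [0.001, 0.999, -0.039, 0.0]
ft_force: [-0.7, -0.4, 0.4]
gripper_width: 0.0556
finger_force: 0.0
```

```bash
python3 - <<'E'
from meas import *
f=grab('side');P=allP(f);t=grab('top');T=allP(t)
cv2.imwrite('pics/s4.png',cv2.resize(f['color'][130:330,150:450,::-1],None,fx=2.6,fy=2.6,interpolation=cv2.INTER_CUBIC))
for n,xy in dict(square=(.5699,-.1576),big=(.5639,-.2434),oblong=(.4841,-.1516),small=(.4781,-.2374)).items():
    for nm,ff,Q in(('s',f,P),('t',t,T)):
        uv,k=capcent(ff,Q,xy,.078); print(n,nm,k,world(ff,uv,.082)[0]-[*xy,0] if k else '')
E
```

```text
square s 76 [-0.0024  0.0029  0.082 ]
square t 105 [-0.001   0.0025  0.082 ]
big s 110 [-0.0022  0.0005  0.082 ]
big t 181 [-0.0012 -0.0003  0.082 ]
oblong s 55 [-0.0014  0.0031  0.082 ]
oblong t 65 [-0.0002  0.0019  0.082 ]
small s 59 [0.0006 0.0002 0.082 ]
small t 71 [ 0.0017 -0.0018  0.082 ]
```

View pics/s4.png

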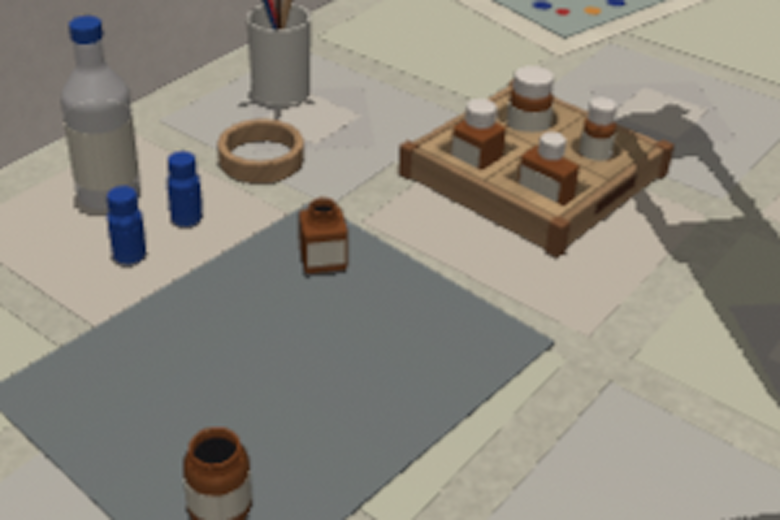

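All four bottles sit upright in their wells around crop (535,150), within about 4 mm of centre. The open bottles, at (323,240) and (217,475), are untouched.

```bash
python3 -c "
from bench import bot
print(bot.close_job())"
```

```text
the job is handed in; nothing more can be done
None
```

The job is handed in at about 30 s of the 104 s allowed: all four closed bottles stand in their own holders, within about 4 mm of centre, and both open bottles were left untouched; no verdict came back on hand-in.

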